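# Re-seat a punch die from its service position and prove the lock by a pull test

### The job

The die set of the binding punch has been left locked in its drawn-out service position. Release the catch, swing the lock lever open, push the die fully home, swing the lever shut and put the catch back over it. Then prove the lock: pull outward on the die's handle with slowly rising force up to about 15 N, hold it there for a second, never pulling over 20 N, and let go; leave the things standing around the punch where they are.

Things in the scene. Friction and masses are not known exactly. Their poses are not given: they have to be found in the camera images.
- punch: Bench punch (fixed). Origin on the table under the die's centre line, level with the lock pivot. The die draws out to its -x; +y is the side of the lock. Die bed 55 mm high, x -75 to 125 mm, y -55 to 50; lock plate 67 mm high, x -110 to 55, y 33 to 155; white head 150 mm high, x 125 to 445, y -140 to 95, paper ledge on its -y side. The table is free under the handle (x below -75, |y| under 50).
- die_handle (a point): Middle of the cross bar of the die's bow handle, 75 mm above the table. The bow is a U of 10 mm round steel bar lying level: cross bar along the punch's y, 76 mm between the leg centres, with an opening 47 mm (x) by 66 mm (y) between the cross bar and the die's end plate, free down to the table. The die is a steel bar 60 mm wide, 40 mm high, its top 95 mm above the table.
- die_end (a point): Middle of the outer face of the die's flat end plate (88 mm wide, 26 mm high), 52 mm from die_handle, 75 mm above the table; the die can be pushed in on this face, from inside the bow, or on the cross bar.
- die (a joint): How far the die stands out of its home place, m: 0 = fully home against its stop, grows as it is drawn out, stop at 0.062. It slides with about 2 N of friction. Its side has two notches for the lever's tongue: the working notch is in front of the lock when the die is home (play 1.5 mm), the long service notch when it stands 24 to 56 mm out. The lever can only be shut when a notch is in front of the tongue.
- lock_pivot (a point): Fixed point on the vertical axis of the lock lever, at the height of the lever's arm, 91 mm above the table; it lies 40 mm to the punch's +y from the die's centre line.
- lever (a joint): Angle of the lock lever about its vertical axis, rad: 0 = shut (tongue in the die's notch), grows clockwise seen from above to 1.57 = fully open; the die is free only beyond about 1.45. Friction 0.12 N m; it stays where it is left. Shut, its arm (12 mm wide, 10 mm thick, top 96 mm above the table, tip 76 mm from the pivot) points 40 degrees from the punch's +y towards its -x; open, 50 degrees from +y towards +x. The arm sweeps 3 mm under the lifted claw.
- lever_knob (a point): Middle of the upright black knob on the lever's arm: 14 mm in diameter, 40 mm tall (95 to 135 mm above the table, this point at 115 mm), 48 mm from the pivot. It is pushed from the side.
- catch (a joint): Angle of the rocker catch, rad: 0 = claw down in front of the arm's tip (lever blocked), 0.6 = tail down and claw lifted (lever free; it is clear from about 0.45). It pivots on a level axis square to the shut arm, 92 mm from the lever's pivot along the line of the shut arm. Friction 0.06 N m; it stays where it is left.
- catch_tail (a point): Top of the rocker's ribbed tail, 24 mm wide, 26 mm outward of the rocker's axis, 107 mm above the table with the claw down; pressed down about 15 mm it lifts the claw.
- catch_claw (a point): Top of the rocker's claw end, 24 mm wide, 20 mm from the rocker's axis towards the lever's pivot; 107 mm above the table with the claw down, about 118 mm when lifted. Pressed down it drops the claw in front of the arm again (only when the lever is shut). The knob's edge is 17 mm away.
- lockplate (a joint): Travel of the spring-mounted lock plate that carries lever and catch, m: 0 at rest, grows outward (to the punch's -x, at most 0.010) as the locked die is pulled; the springs have 4 N preload and 2 N per mm. With the die's friction a pull of 10 N on the handle gives 2 mm, 15 N gives 4.5 mm, 20 N gives 7 mm. They draw the die back when it is let go.
- oiler_mid (a point): White oil bottle with a thin spout, 48 mm in diameter, 180 mm tall; this point on its axis 60 mm above its foot. Leave alone.
- spray_mid (a point): Spray can, 50 mm in diameter, 165 mm tall; this point on its axis 80 mm above its foot. Leave alone.
- carton_mid (a point): Small upright carton, 60 x 50 x 95 mm; this point at its centre. Leave alone.
- chip_brush: Hand brush lying flat on the bench to the right of the work, under 250 mm long. Leave alone.

How it is judged:
On the way, in this order (a step that is already met when the one before it is completed fails the run):
1. the catch is released (claw lifted clear of the arm) (value of joint catch above 0.42 rad), for 0.1 s.
2. the lever is swung open (value of joint lever above 1.35 rad), for 0.1 s.
3. the die is pushed fully home (value of joint die below 0.003 m), for 0.1 s.
4. the lever is shut with the die home (value of joint lever below 0.1 rad and value of joint die below 0.004 m), for 0.1 s.
5. the catch is back over the shut lever (value of joint each of catch, lever below 0.12 rad), for 0.1 s.
6. the locked die is pulled outward by its handle with 10 to 21 N (lock plate dragged 2 to 7.5 mm by the die) for half a second (value of joint lockplate between 0.002 and 0.0075 m and value of joint die between 0.003 and 0.011 m and value of joint each of lever, catch below 0.15 rad), for 0.5 s.
At the end, for the whole second after the job is handed in: The die is home (under 4 mm out), the lever shut and the catch down over it (each within 0.12 rad), the lock plate back at rest (under 1.5 mm), and the robot has let go (all of step 5 and value of joint die below 0.004 m and value of joint lockplate below 0.0015 m); the robot touches nothing.
It fails at once if the lock is overloaded by the pull (lock plate dragged over 7.8 mm by the die, more than 21 N) (value of joint lockplate above 0.0078 m and value of joint die above 0.003 m).
It fails at once if the die is yanked against the lock (lock plate faster than 80 mm/s outward) (value of joint lockplate above 0.001 m and velocity of joint lockplate above 0.08 m/s and value of joint die above 0.003 m).
It fails at once if a bystander is moved more than 20 mm or knocked over (distance of any of oiler_mid, spray_mid, carton_mid, chip_brush from where it was at the start of the episode above 0.02 m).
It also fails if it takes over 72 s, if anything falls off the work surface, if the arm or the gripper's body presses on something with over 40 N, if the wrist force passes 120 N, or if a joint passes its speed limit or range.

### The arm

A 7-joint arm with a two-finger parallel gripper is mounted at the origin on the work surface. World frame = base frame: x ahead of the robot, y to its left, z up, the work surface at z = 0. Lengths are in m, angles in rad, forces in N, time in s.
With the tool pointing down it reaches from about 0.425 to 0.95 m from the base axis. Payload 4.7 kg.
Tool frame: the origin (TCP) lies on the centre line of the jaws, within the pads' length; the fingertips stand robot.nose_length ahead of it and the grasp point (between the pads) lies 8 mm behind it (robot.nose_length is the distance from the TCP to the fingertips, in m); z points along the fingers, x is the direction in which the jaws open and shut, and the axes are right-handed (so a half turn about z gives the same grasp; the last joint's range is limited). The gripper opens to 85 mm and grips with 20 to 120 N. Pads are 22 mm wide; open, the fingers measure 114 mm over their backs; the gripper's body (76 mm by 85 mm) begins 54 mm behind the grasp point. The pads swing forward as they close: fully open they stand 13 mm farther back than shut.
Start: joints at [-1.242, 0.469, -0.049, 1.532, 0.024, 1.141, -0.082], TCP at [0.236, 0.632, 0.242] pointing down, gripper open.
Joint ranges: [-2.59, 2.59], [-0.33, 1.99], [-1.39, 1.29], [0.1, 2.45], [-1.04, 4.18], [0.21, 1.99], [-2.66, 2.66]. Speed limits (rad/s): [2.57, 2.57, 3.14, 3.14, 3.14, 3.14, 3.14].

### API

Orientations are given as [roll, pitch, yaw] about the fixed x, y, z axes, in that order (R = Rz(yaw) Ry(pitch) Rx(roll)).
In Python, from plant import robot gives the robot as it stands. Calls block until the motion is done:
- robot.goto(position, orientation): joint-space move of the TCP to a pose.
- robot.move_straight(position, vel=0.15, attitude=None, contact_N=None): straight line of the TCP; attitude=None keeps the orientation; vel is the mean speed in m/s. With contact_N (N) it stops when the force on the tool has changed by that much, and returns True; else False.
- robot.move_joints(angles): joint-space move.
- robot.grip(opening, strength=None): opening from 0.0 (shut) to 1.0 (fully open); strength is the grip in N (None keeps the last); returns when the fingers have stopped.
- robot.sleep(seconds).
- robot.inverse_kinematics(position, orientation): joint angles nearest the present ones, or None.
- robot.sense(): the state.
- robot.grab_frame(name): name is "scene" or "top" or "wrist"; returns a dict with "image" (480x640x3 uint8, red, green, blue), "range_z" (480x640 float32, m along the optical axis (not along the pixel's ray), 0 where there is no reading), "fx", "fy", "cx", "cy" (pixels), "R" (3x3) and "t" (3): a world point X has camera coordinates R X + t. Camera axes: x right, y down, z forward; pixel columns grow to the right and rows downward; lengths in m; the calibration is good to about 2 mm. A picture is of the moment at which its call begins.
A pose or a line that the arm cannot do raises robot.IKError and nothing moves.
- robot.close_job(): hands the job in, once; it reports no verdict.
The state is a dict: "t": time; "joint_pos": joint angles; "joint_velocities": joint speeds; "effort": joint torques, N m; "tcp_pos": TCP position; "tcp_rot": TCP orientation; "wrist_force": force on the tool from outside, world axes, zero at the start; "torque": the same for the moment, N m; "opening": opening from 0.0 (shut) to 1.0 (fully open).
Only numpy, scipy, OpenCV 4.12 (cv2) and the standard library are available. Lean on these libraries where they do the work, as an engineer would, in place of code of your own. Each camera call takes 0.05 s, during which the arm holds its last target.

## Working session

There is one attempt and no reset: what is moved stays moved. The work goes in short steps, each a Python script; the robot and the scene stay as the last script left them, time stands still between calls to the robot, and variables do not carry over. Pictures are saved under pics/ and viewed, and the job is handed in when it is done.

```bash
ls; mkdir -p pics
python3 - <<'E'
from plant import robot
import cv2,numpy as np
s=robot.sense();print(s, robot.nose_length)
for n in ("scene","top","wrist"):
    f=robot.grab_frame(n)
    cv2.imwrite(f"pics/{n}0.png",f["image"][:,:,::-1])
    np.savez(f"{n}0.npz",**f)
    print(n,f["fx"],f["cx"],f["cy"],(-f["R"].T@f["t"]).round(3),f["R"].round(3).tolist())
E
```

```text
pics
{'t': 0.0, 'joint_pos': array([-1.24185751,  0.46945314, -0.0486056 ,  1.53370376,  0.0241091 ,
        1.14100412, -0.08229088]), 'joint_velocities': array([ 1.77764248e-06, -3.92302334e-04,  2.64280337e-04,  2.96110999e-04,
       -6.06355121e-04, -1.25162200e-03,  1.11831601e-03]), 'effort': array([ 3.90614559e-04, -5.10305965e+01, -4.65740485e-02, -2.37718678e+01,
        1.06762815e-02,  7.56859750e-03,  1.30445730e-05]), 'tcp_pos': array([0.23620558, 0.63171402, 0.24124939]), 'tcp_rot': array([3.14151568e+00, 1.98078271e-03, 1.21301171e+00]), 'wrist_force': array([ 0.35228513, -0.24853353, -0.08304447]), 'torque': array([-0.03467478,  0.00174612, -0.0575885 ]), 'opening': 1.0001583226796842} 0.011
scene 462.2054332702155 320.87977596481954 234.23053159736457 [1.022 0.096 0.937] [[-0.534, 0.845, 0.012], [0.71, 0.456, -0.536], [-0.459, -0.278, -0.844]]
top 487.48767527549643 317.52190385258945 240.9240849840349 [ 0.514 -0.152  0.916] [[-0.022, -1.0, -0.004], [-0.997, 0.023, -0.08], [0.08, 0.002, -0.997]]
wrist 342.1857334499066 313.75901239137494 242.63814901722688 [0.174 0.654 0.372] [[0.35, 0.937, -0.003], [0.905, -0.338, 0.259], [0.242, -0.093, -0.966]]
```

View pics/top0.png

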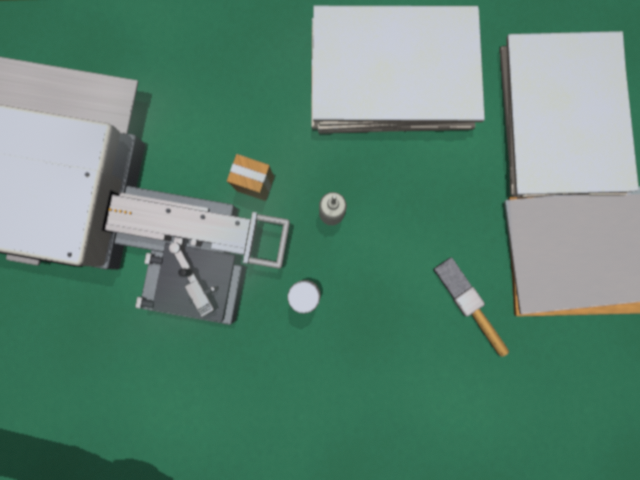

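View pics/scene0.png

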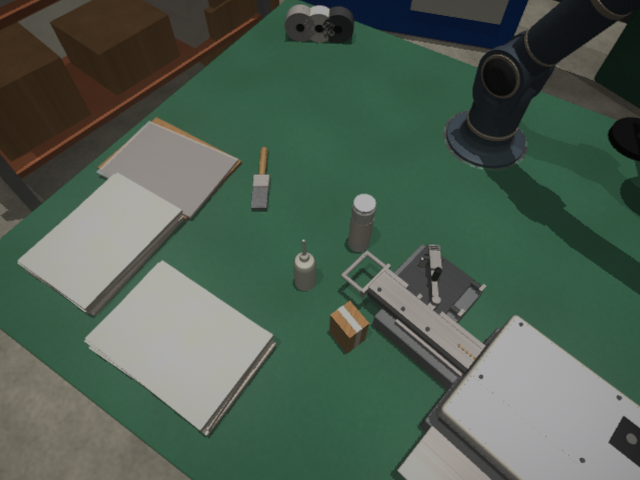

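The top view shows the die's bow handle at about (270,242), the lock plate at (195,280), the oiler at (332,208), the can at (304,297) and the carton at (249,174). I'll zoom in and deproject.

```bash
cat > h.py <<'E'
import numpy as np,cv2
def load(n): return dict(np.load(n+".npz"))
def px(f,u,v,z=None):
    """world point of pixel; z=None uses depth, else plane height"""
    d=np.array([(u-f["cx"])/f["fx"],(v-f["cy"])/f["fy"],1.]);R=f["R"];t=f["t"];C=-R.T@t
    if z is None: return R.T@(d*float(f["range_z"][int(round(v)),int(round(u))])-t)
    w=R.T@d; return C+w*(z-C[2])/w[2]
def proj(f,X):
    c=f["R"]@np.asarray(X)+f["t"]; return np.array([f["fx"]*c[0]/c[2]+f["cx"],f["fy"]*c[1]/c[2]+f["cy"]])
def cloud(f):
    v,u=np.mgrid[0:480,0:640];Z=f["range_z"].astype(float)
    P=np.stack([(u-f["cx"])/f["fx"]*Z,(v-f["cy"])/f["fy"]*Z,Z],-1)
    return (P-f["t"])@f["R"]
def crop(f,u0,v0,u1,v1,k,name):
    cv2.imwrite(name,cv2.resize(np.ascontiguousarray(f["image"][v0:v1,u0:u1,::-1]),None,fx=k,fy=k,interpolation=cv2.INTER_CUBIC))
E
python3 - <<'E'
from h import *
f=load("top0");crop(f,90,140,360,340,2.9,"pics/top0c.png")
P=cloud(f)
cv2.imwrite("pics/top0h.png",cv2.resize(np.clip(P[140:340,90:360,2]*1500,0,255).astype(np.uint8),None,fx=2.9,fy=2.9,interpolation=cv2.INTER_NEAREST))
g=load("scene0");crop(g,330,220,500,360,4.5,"pics/scene0c.png")
E
```

```text
(no output)
```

View pics/top0c.png

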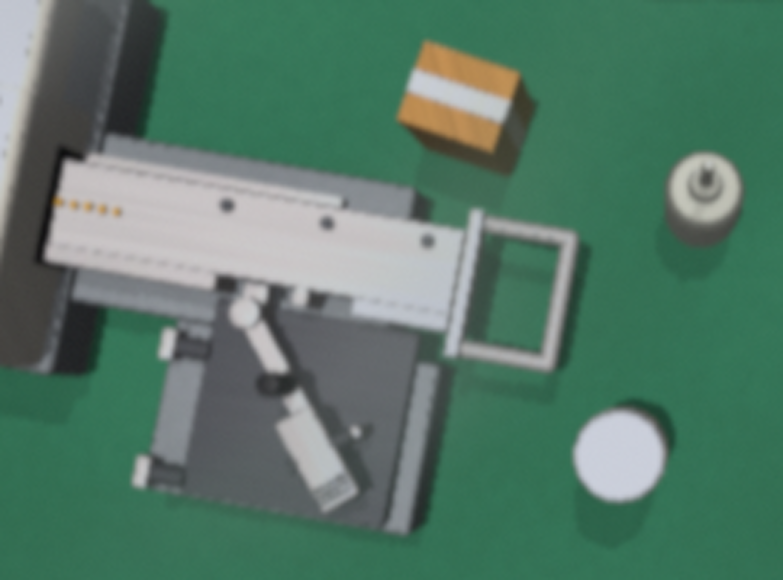

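View pics/top0h.png

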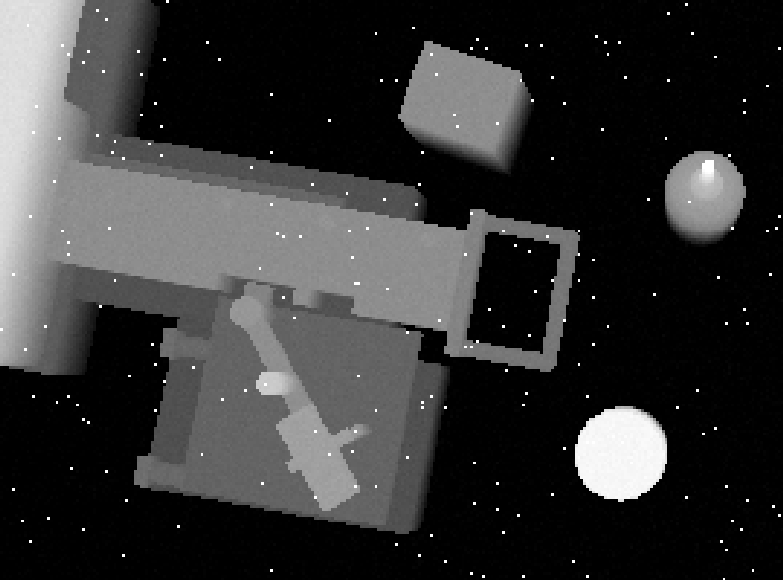

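View pics/scene0c.png

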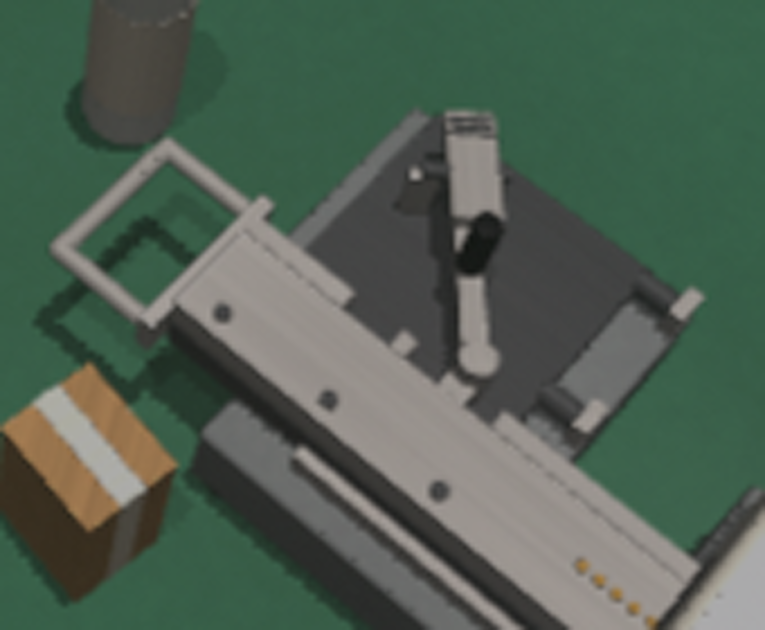

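The crop shows the pivot disc at crop (245,312), the knob at about (272,382), the rocker from (295,420) to (340,510) and the cross bar at about (562,300). Next I'll fit the punch frame.

Run:
```python
from h import *
f=load("top0");P=cloud(f)
k=2.9
def q(cu,cv,z): return px(f,90+cu/k,140+cv/k,z)
for n,c,z in [("pivot",(245,312),.096),("pivot_d",(245,312),None),("knobtop",(267,383),.135),("bar",(563,300),.080),("tailend",(340,502),.107),("rockaxis side stub",(360,432),None),("clawend",(297,421),None),("rock mid",(318,462),None)]:
    print(n,q(*c,z).round(4))
# die top edges
H=P[...,2]
m=((H>.088)&(H<.102)); 
mm=np.zeros_like(m); mm[190:260,108:252]=m[190:260,108:252]
# restrict to die body
n,l,s,c=cv2.connectedComponentsWithStats(cv2.morphologyEx(mm.astype(np.uint8),cv2.MORPH_OPEN,np.ones((5,5))))
print(s,c)
i=1+np.argmax(s[1:,4]); pts=P[l==i]
print("die z",np.median(pts[:,2]))
r=cv2.minAreaRect(pts[:,:2].astype(np.float32)*1000);print(r)
# handle: z .07-.085
m2=((H>.066)&(H<.088));mm=np.zeros_like(m);mm[205:275,244:292]=m2[205:275,244:292]
pts=P[mm.astype(bool)];r=cv2.minAreaRect(pts[:,:2].astype(np.float32)*1000);print("handle",r,cv2.boxPoints(r),np.median(pts[:,2]))
# bystanders
for n,(a,b,c,d) in dict(can=(285,278,322,316),oil=(318,190,347,226),carton=(226,150,275,202)).items():
    X=P[b:d,a:c].reshape(-1,3);X=X[(X[:,2]>.05)&(X[:,2]<.2)];t=np.percentile(X[:,2],97) 
    Y=X[X[:,2]>(t-.01)]; print(n,np.median(Y,0).round(3),X.min(0).round(3),X.max(0).round(3))
```

```text
pivot [0.5736 0.0915 0.096 ]
pivot_d [0.5732 0.0897 0.102 ]
knobtop [0.5312 0.0678 0.135 ]
bar [ 0.5777 -0.0925  0.08  ]
tailend [0.4635 0.0342 0.107 ]
rockaxis side stub [0.5027 0.0245 0.098 ]
clawend [0.5098 0.0592 0.1043]
rock mid [0.4863 0.0469 0.1059]
[[     0      0    640    480 302420]
 [   108    194    142     59   4695]
 [   175    249     10     11     85]] [[321.75215264 239.75691092]
 [176.96911608 222.68477103]
 [179.34117647 254.23529412]]
die z 0.0944872297425126
((614.5753784179688, 87.72828674316406), (241.14695739746094, 61.331199645996094), 78.24659729003906)
handle ((584.700927734375, -61.87167739868164), (65.3353271484375, 87.33476257324219), 78.7695083618164) [[ 535.50745   -85.40931 ]
 [ 621.1699   -102.418304]
 [ 633.8944    -38.334045]
 [ 548.23193   -21.32505 ]] 0.07917940536424717
can [ 0.489 -0.126  0.165] [ 0.465 -0.151  0.052] [ 0.514 -0.102  0.17 ]
oil [ 0.639 -0.177  0.174] [ 0.617 -0.2    0.05 ] [ 0.664 -0.154  0.181]
carton [ 0.699 -0.034  0.095] [ 0.666 -0.069  0.05 ] [0.733 0.003 0.099]
```

```bash
cat >> h.py <<'E'
PSI=np.radians(78.5); ex=np.array([np.cos(PSI),np.sin(PSI)]); ey=np.array([-ex[1],ex[0]])
PIV=np.array([0.5735,0.0910]); ORG=PIV-0.040*ey
NOSE=0.011
def pw(x,y): return ORG+x*ex+y*ey            # punch -> world
def wp(p): d=np.asarray(p)[:2]-ORG; return np.array([d@ex,d@ey])
def lev(th,r,off=0.):                          # lever polar; off = tangential offset towards opening (clockwise)
    a=np.radians(208.5)+PSI-np.radians(78.5)-th
    return PIV+r*np.array([np.cos(a),np.sin(a)])+off*np.array([np.sin(a),-np.cos(a)])
def yawl(th): return np.radians(118.5)+PSI-np.radians(78.5)-th
def dn(yaw): return [np.pi,0,yaw]
def p3(xy,ztip): return [float(xy[0]),float(xy[1]),float(ztip+NOSE)]
E
python3 - <<'E'
from h import *
from plant import robot
for n,p,y in [("tail",p3(lev(0,.124),.2),yawl(0)),("open",p3(lev(1.57,.048,-.02),.1),yawl(1.57)),("open2",p3(lev(1.57,.048,.03),.1),yawl(1.57)),("hook",p3(pw(-.15,0),.06),np.radians(-11.5)),("hook+",p3(pw(-.15,0),.06),np.radians(168.5))]:
    print(n,np.round(p,3),robot.inverse_kinematics(p,dn(y)))
print(wp([0.5847,-0.0619]),wp([.6146,.0877]),wp([.489,-.126]),wp([.639,-.177]),wp([.5777,-.0925]))
E
```

```text
tail [0.465 0.032 0.211] [-0.42142867  0.15822807  0.29466801  2.06247478 -0.05718613  0.92838844
  1.97226488]
open [0.533 0.124 0.111] [-0.56238983  0.428951    0.32906604  1.98091036 -0.19596955  0.76186039
  0.37958958]
open2 [0.577 0.148 0.111] [-0.56409744  0.49614232  0.32488976  1.86750669 -0.21109808  0.8113183
  0.36858752]
hook [ 0.583 -0.064  0.071] [-0.3409622   0.57234136  0.5128046   1.92137047 -0.40061078  0.74963641
  0.20099099]
hook+ [ 0.583 -0.064  0.071] [ 0.82105542  0.88119186 -1.18420603  1.8537167   0.93285789  1.09625908
  2.20797088]
[-0.14759757 -0.00145851] [ 0.00496027 -0.00093282] [-0.22949025  0.0795408 ] [-0.24956122 -0.07761567] [-0.17897884 -0.0006997 ]
```

Run:
```python
from h import *
from plant import robot
robot.grip(0.0,40)
robot.goto(p3(lev(0,.124),.20),dn(yawl(0)))
s=robot.sense();print(s["t"],s["tcp_pos"],s["wrist_force"],s["opening"])
f=robot.grab_frame("wrist");np.savez("w1.npz",**f);cv2.imwrite("pics/w1.png",f["image"][:,:,::-1])
```

```text
3.2083 [0.46478075 0.03264553 0.21107992] [ 0.26484094 -0.17478174 -0.38840171] 0.0012525319399579976
```

View pics/w1.png

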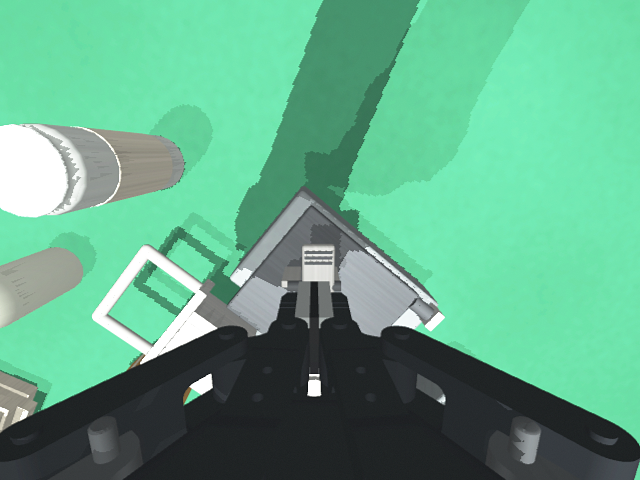

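The wrist view shows the tail end at (318,247) with its ribs at about (318,257), centred under the closed fingers.

Run:
```python
from h import *
from plant import robot
f=load("w1")
a=px(f,318,247,.107);u=lev(0,1.)-PIV
print("tail end r",(a[:2]-PIV)@u, "tang",(a[:2]-PIV)@np.array([-u[1],u[0]]))
s0=robot.sense()["wrist_force"]
robot.move_straight(p3(lev(0,.122),.115),vel=.12)
c=robot.move_straight(p3(lev(0,.122),.080),vel=.02,contact_N=10)
s=robot.sense();print(c,s["t"],s["tcp_pos"],s["tcp_pos"][2]-NOSE,s["wrist_force"]-s0)
f=robot.grab_frame("wrist");cv2.imwrite("pics/w2.png",f["image"][150:350,200:440,::-1].repeat(3,0).repeat(3,1))
```

```text
tail end r 0.12403086327536042 tang -0.002785450674510507
True 5.25 [0.46703908 0.03299445 0.10326666] 0.09226665571457912 [-2.37456736 -1.30735852  8.35765085]
```

View pics/w2.png

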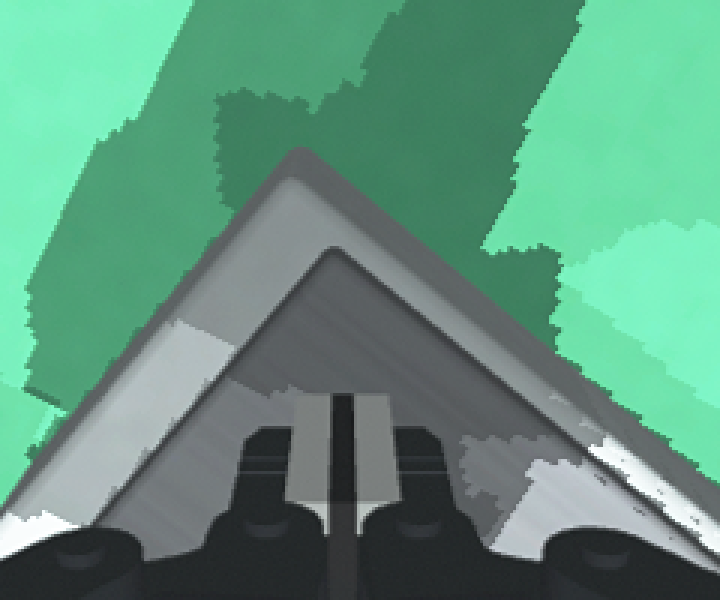

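Run:
```python
from h import *
from plant import robot
robot.move_straight(p3(lev(0,.122),.145),vel=.15)
f=robot.grab_frame("scene");np.savez("s2.npz",**f);crop(f,380,220,500,330,6,"pics/s2.png")
f=robot.grab_frame("top");np.savez("t2.npz",**f);crop(f,90,140,360,340,2.9,"pics/t2.png")
print(robot.sense()["t"])
```

```text
5.9
```

View pics/s2.png

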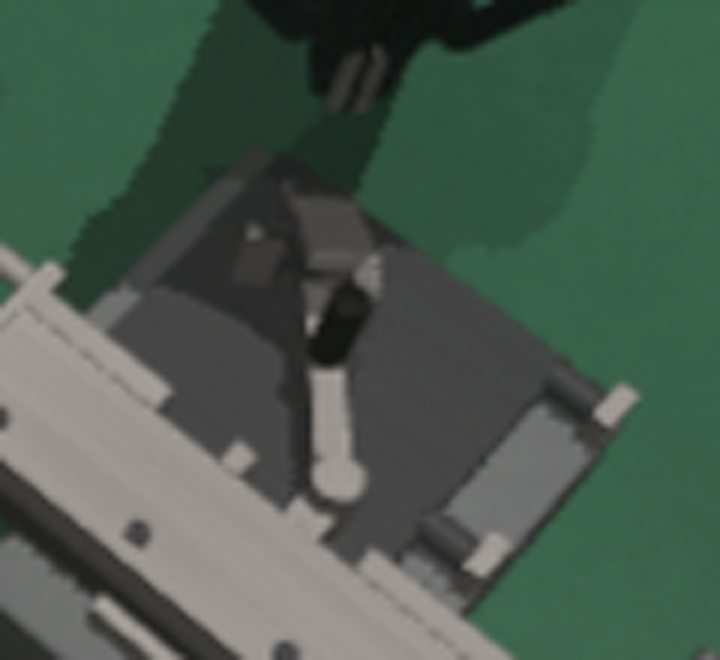

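View pics/t2.png

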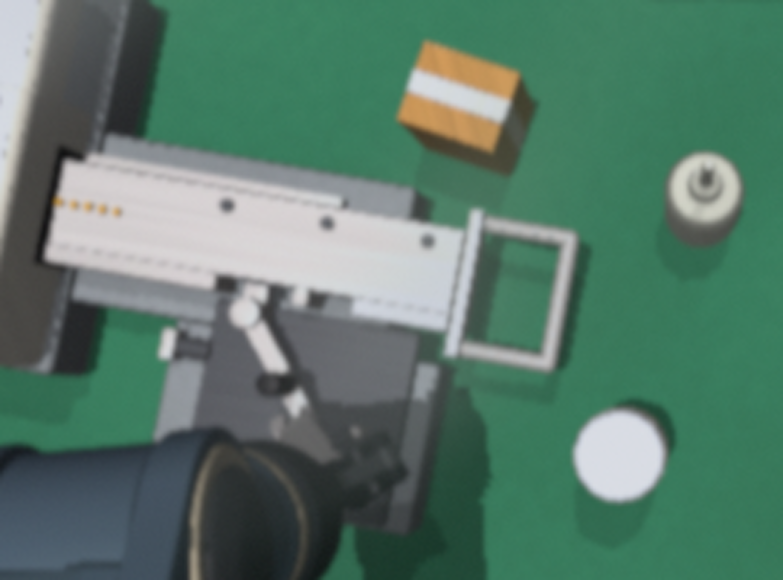

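The scene view confirms the catch: tail down at (335,230), claw lifted at (315,290). The lever is next.

```bash
cat >> h.py <<'E'
def at(): 
    from plant import robot
    s=robot.sense(); return s["t"],s["tcp_pos"],s["wrist_force"]
def polar(p):
    d=np.asarray(p)[:2]-PIV; return np.hypot(*d), d
E
python3 - <<'E'
from h import *
from plant import robot
R=.046; Z=.103
robot.move_straight(p3(lev(0,R,-.042),.150),vel=.15,attitude=dn(yawl(0)))
robot.move_straight(p3(lev(0,R,-.042),Z),vel=.1)
F0=at()[2]
c=robot.move_straight(p3(lev(0,R,-.010),Z),vel=.03,contact_N=2.0)
t,p,F=at(); a0=lev(0,0,1)-PIV
off=(p[:2]-lev(0,R))@a0
print(c,t,"off",off,F-F0)
E
```

```text
True 8.0167 off -0.018095772044072794 [-0.18841037 -0.45600761  0.66825431]
```

Run:
```python
from h import *
from plant import robot
R=.046; Z=.103; off=-.019
F0=at()[2]
for th in np.radians([15,30,45,60,75,84]):
    c=robot.move_straight(p3(lev(th,R,off),Z),vel=.07,attitude=dn(yawl(th)),contact_N=15)
    t,p,F=at(); print(round(np.degrees(th)),c,round(t,2),(F-F0).round(1))
    if c: break
else:
    th=1.57+.12
    c=robot.move_straight(p3(lev(th,R,off),Z),vel=.025,attitude=dn(yawl(1.57)),contact_N=7)
    t,p,F=at(); print(c,t,(F-F0).round(1)); 
    d=p[:2]-PIV; a=np.arctan2(d[1],d[0]); print("r",np.hypot(*d),"finger th",np.radians(208.5)-a%(2*np.pi)+np.arctan2(-off,R))
f=robot.grab_frame("top");np.savez("t3.npz",**f);crop(f,90,140,360,340,2.9,"pics/t3.png")
f=robot.grab_frame("scene");crop(f,380,220,500,330,6,"pics/s3.png")
```

```text
15 False 8.43 [-0.2 -1.1 -1. ]
30 False 8.83 [ 0.  -0.4 -0.8]
45 False 9.24 [-0.6 -0.2 -0.8]
60 False 9.65 [-0.4  0.2 -1.2]
75 False 10.06 [ 0.2  0.4 -1.2]
84 False 10.37 [-1.   0.  -0.2]
True 10.7167 [ 0.1 -0.4  0.8]
r 0.05003610516077228 finger th 1.5476811165198285
```

View pics/s3.png

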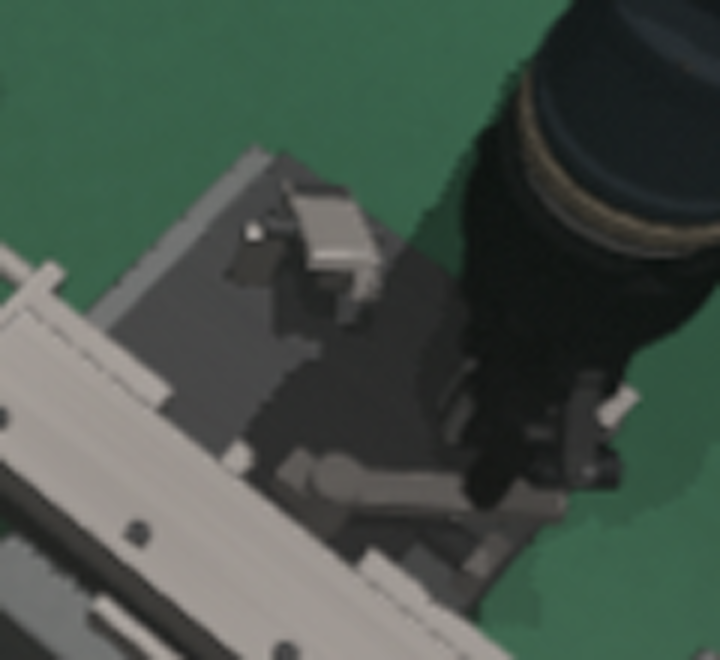

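View pics/t3.png

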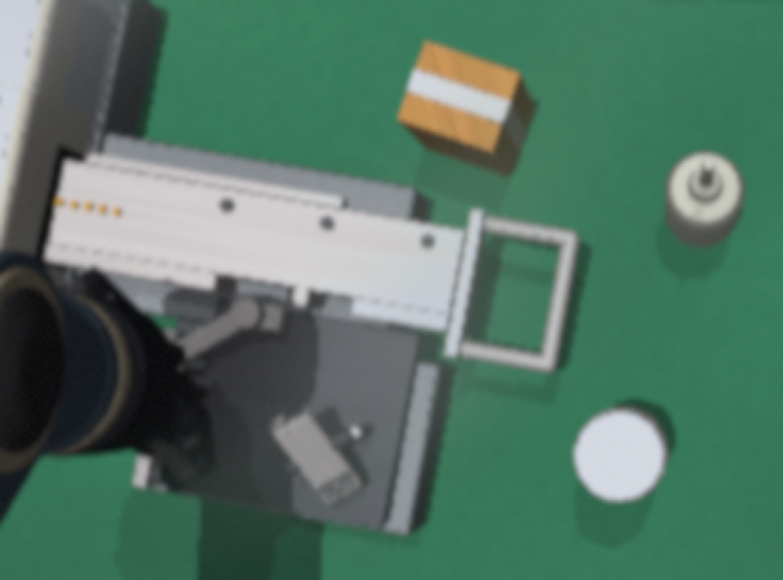

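Run:
```python
from h import *
from plant import robot
robot.move_straight(p3(lev(1.57,.048,-.032),.103),vel=.1)
robot.move_straight(p3(lev(1.57,.048,-.032),.150),vel=.15)
robot.goto(p3(pw(-.1505,0),.150),dn(np.radians(-11.5)))
t,p,F=at();print(t,p,F)
f=robot.grab_frame("top");np.savez("t4.npz",**f);crop(f,90,140,360,340,2.9,"pics/t4.png")
f=robot.grab_frame("wrist");np.savez("w4.npz",**f);cv2.imwrite("pics/w4.png",f["image"][:,:,::-1])
```

```text
12.3417 [ 0.58225819 -0.06243274  0.15997141] [-0.81401227  0.46471571  0.57589395]
```

View pics/t4.png

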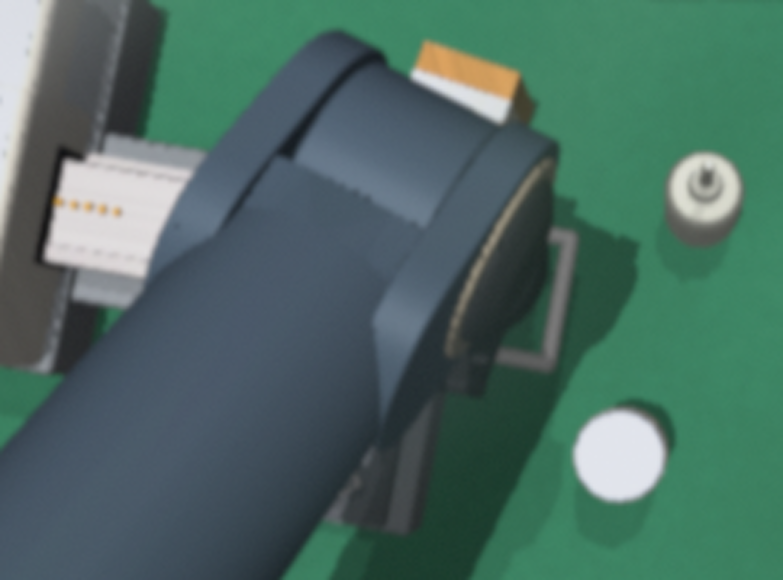

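View pics/w4.png

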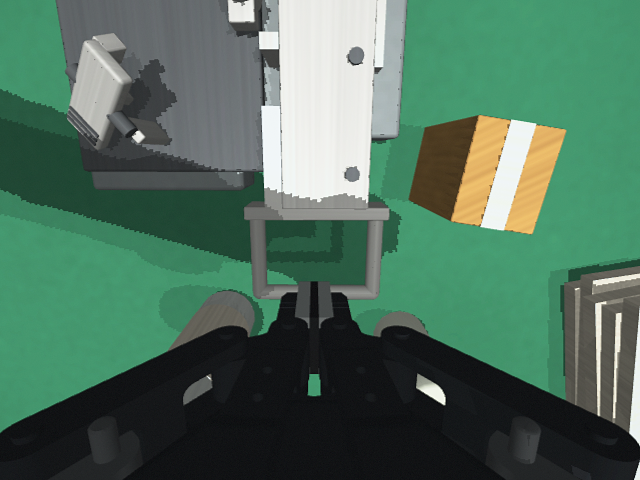

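The wrist view shows the bow between (252,220) and (382,298), with the end plate at v≈207–220 and the fingers centred at u≈314. I'll check the bow's position before lowering.

Run:
```python
from h import *
f=load("w4")
for n,u,v,z in [("plate outer face mid",317,219,.08),("legL",259,255,.08),("legR",375,255,.08),("bar L end",259,290,.08),("bar R",375,292,.08)]:
    print(n,wp(px(f,u,v,z)).round(4),wp(px(f,u,v)).round(4),px(f,u,v)[2].round(3))
```

```text
plate outer face mid [-0.125  -0.0003] [-0.1237 -0.0002] 0.086
legL [-0.1487  0.0369] [-0.1486  0.0368] 0.08
legR [-0.1483 -0.0378] [-0.1483 -0.0378] 0.08
bar L end [-0.1729  0.0378] [-0.1727  0.0377] 0.08
bar R [-0.1739 -0.0391] [-0.1747 -0.0394] 0.078
```

Run:
```python
from h import *
from plant import robot
robot.move_straight(p3(pw(-.149,0),.058),vel=.1)
F0=at()[2]
x=-.149
c=robot.move_straight(p3(pw(-.105,0),.058),vel=.05,contact_N=10)
t,p,F=at();print(c,t,wp(p),(F-F0).round(1))
if not c:
    c=robot.move_straight(p3(pw(-.055,0),.058),vel=.03,contact_N=10)
    t,p,F=at();print(c,t,wp(p),(F-F0).round(1))
f=robot.grab_frame("wrist");np.savez("w5.npz",**f);cv2.imwrite("pics/w5.png",f["image"][:,:,::-1])
```

```text
False 14.5417 [-0.10459787  0.00023918] [ 0.5 -0.8 -1.3]
True 15.275 [-0.09295862  0.00039174] [ 1.2 -0.9 -0.3]
```

View pics/w5.png

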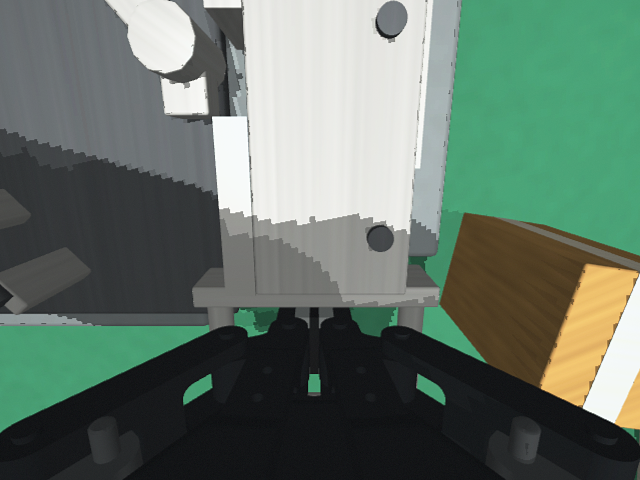

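Run:
```python
from h import *
from plant import robot
F0=at()[2]
c=robot.move_straight(p3(pw(-.080,0),.058),vel=.02,contact_N=14)
t,p,F=at();print(c,t,wp(p),(F-F0).round(1))
robot.move_straight(p3(pw(-.103,0),.058),vel=.08)
t,p,F=at();print(t,wp(p),(F-F0).round(1))
robot.move_straight(p3(pw(-.103,0),.150),vel=.2)
f=robot.grab_frame("wrist");np.savez("w6.npz",**f);cv2.imwrite("pics/w6.png",f["image"][:,:,::-1])
f=robot.grab_frame("scene");crop(f,360,220,520,340,4.8,"pics/s6.png")
print(at()[0])
```

```text
True 15.7833 [-0.09311143  0.00123685] [-0.  -0.9 -0.1]
16.0583 [-0.1038833  -0.00010466] [-0.9 -0.1 -1.3]
16.7667
```

View pics/w6.png

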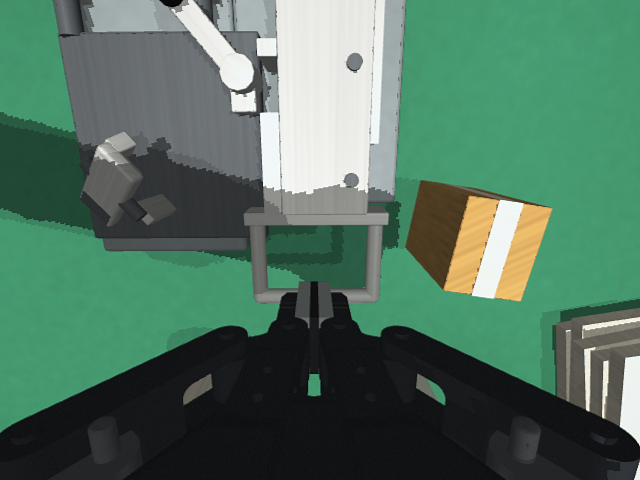

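View pics/s6.png

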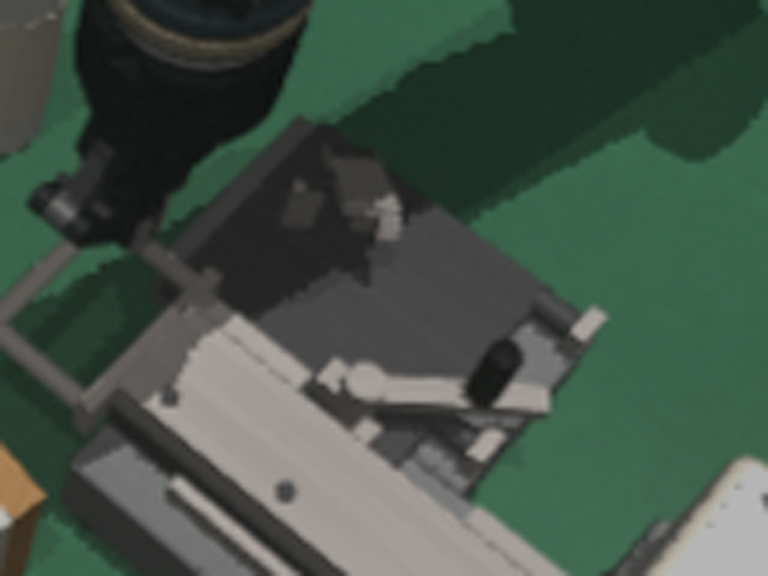

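Run:
```python
from h import *
f=load("top0")
for u,v in [(246,292),(258,290),(270,292),(292,297),(308,297),(352,300)]: print("top0",(u,v),wp(px(f,90+u/2.9,140+v/2.9,.09)).round(4))
crop(f,150,215,260,275,7,"pics/top0d.png")
f=load("w6");crop(f,200,0,300,130,4.6,"pics/w6d.png")
for u,v in [(265,38),(265,55),(270,112),(237,70),(319,222)]: print("w6",(u,v),wp(px(f,u,v,.09)).round(4),px(f,u,v).round(3))
```

```text
top0 (246, 292) [0.0042 0.0283]
top0 (258, 290) [-0.0025  0.0259]
top0 (270, 292) [-0.0097  0.0258]
top0 (292, 297) [-0.023   0.0264]
top0 (308, 297) [-0.0323  0.0247]
top0 (352, 300) [-0.058   0.0219]
w6 (265, 38) [0.0171 0.0265] [0.59  0.104 0.093]
w6 (265, 55) [0.0092 0.0269] [0.588 0.097 0.093]
w6 (270, 112) [-0.0189  0.0253] [0.58  0.074 0.054]
w6 (237, 70) [0.0021 0.042 ] [0.574 0.091 0.1  ]
w6 (319, 222) [-0.0806 -0.0016] [0.598 0.003 0.087]
```

View pics/top0d.png

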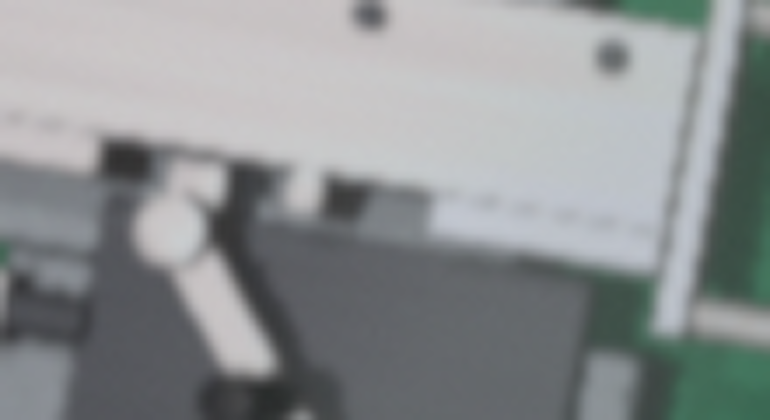

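View pics/w6d.png

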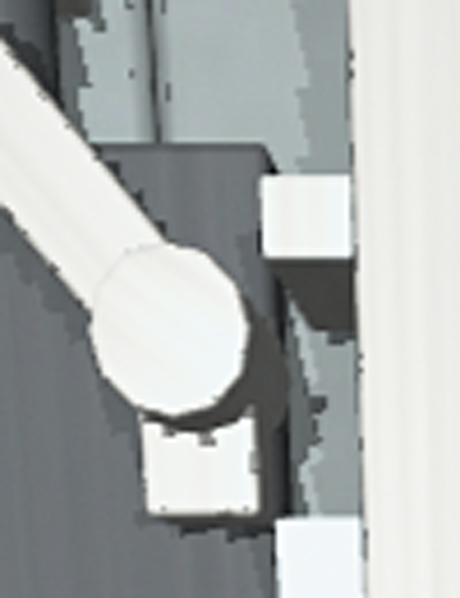

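The die stopped hard twice at the same place, about 43 mm in from where it started, with the working notch in front of the tongue. Now I'll shut the lever.

Run:
```python
from h import *
from plant import robot
R=.046; Z=.103
robot.goto(p3(lev(1.57,R,.034),.155),dn(yawl(1.57)))
robot.move_straight(p3(lev(1.57,R,.034),Z),vel=.1)
F0=at()[2]
c=robot.move_straight(p3(lev(1.57,R,.012),Z),vel=.03,contact_N=2.0)
t,p,F=at(); off=(p[:2]-lev(1.57,R))@(lev(1.57,0,1)-PIV); print(c,t,"off",off)
off=.018
for th in np.radians([78,65,50,35,20,8]):
    c=robot.move_straight(p3(lev(th,R,off),Z),vel=.07,attitude=dn(yawl(th)),contact_N=14)
    t,p,F=at(); print(round(np.degrees(th)),c,round(t,2),(F-F0).round(1))
    if c: break
else:
    th=-.15
    c=robot.move_straight(p3(lev(th,R,off),Z),vel=.02,attitude=dn(yawl(0)),contact_N=6)
    t,p,F=at(); print(c,t,(F-F0).round(1))
    d=p[:2]-PIV; a=np.arctan2(d[1],d[0])%(2*np.pi); print("r",np.hypot(*d),"finger th",np.radians(208.5)-a-np.arctan2(off,R))
f=robot.grab_frame("top");np.savez("t7.npz",**f);crop(f,90,140,360,340,2.9,"pics/t7.png")
```

```text
True 18.6583 off 0.019487400687687437
78 False 19.02 [-0.8 -0.   0.6]
65 False 19.39 [0.1 1.4 0. ]
50 False 19.8 [0.5 1.5 0. ]
35 False 20.21 [0.4 0.5 2. ]
20 False 20.62 [-0.5  1.2  0.7]
8 False 20.98 [-0.6  0.3 -0.3]
True 21.4083 [0.5 3.9 2.1]
r 0.0496224597464985 finger th 0.06985205880893175
```

View pics/t7.png

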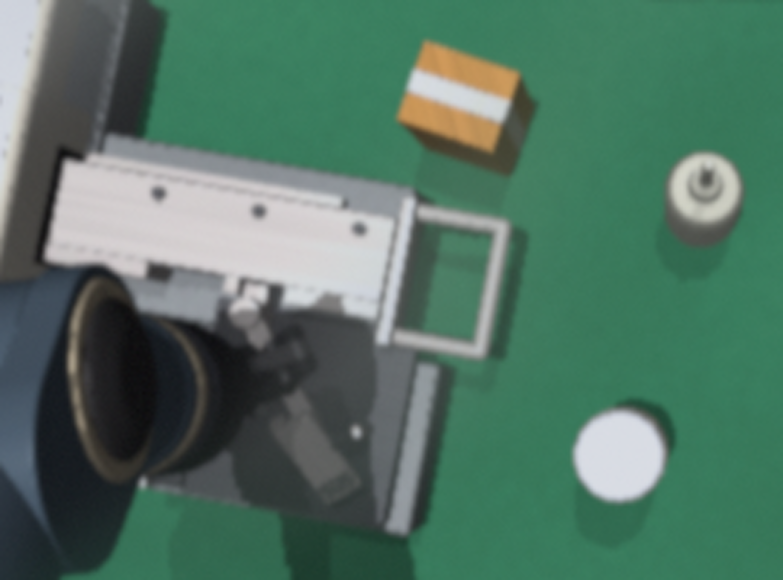

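Run:
```python
from h import *
from plant import robot
R=.046; Z=.103;off=.018
p0=at()[1]
c=robot.move_straight(p3(lev(-.2,R,off),Z),vel=.02,attitude=dn(yawl(0)),contact_N=7)
t,p,F=at();print(c,t,p-p0,F)
robot.move_straight(p3(lev(0,R,.034),Z),vel=.08)
robot.move_straight(p3(lev(0,R,.034),.15),vel=.15)
robot.move_straight(p3(lev(0,.090,0),.19),vel=.2)
f=robot.grab_frame("wrist");np.savez("w8.npz",**f);cv2.imwrite("pics/w8.png",f["image"][:,:,::-1])
f=robot.grab_frame("scene");np.savez("s8.npz",**f);crop(f,360,220,520,340,4.8,"pics/s8.png")
f=robot.grab_frame("top");np.savez("t8.npz",**f);crop(f,90,140,360,340,2.9,"pics/t8.png")
print(at())
```

```text
True 21.8 [-0.00057203 -0.00049015 -0.0001991 ] [-0.07067871  4.02205266  2.0602928 ]
(23.2167, array([0.49415935, 0.04936572, 0.19989297]), array([ 0.01354166,  0.52945019, -0.23633696]))
```

View pics/s8.png

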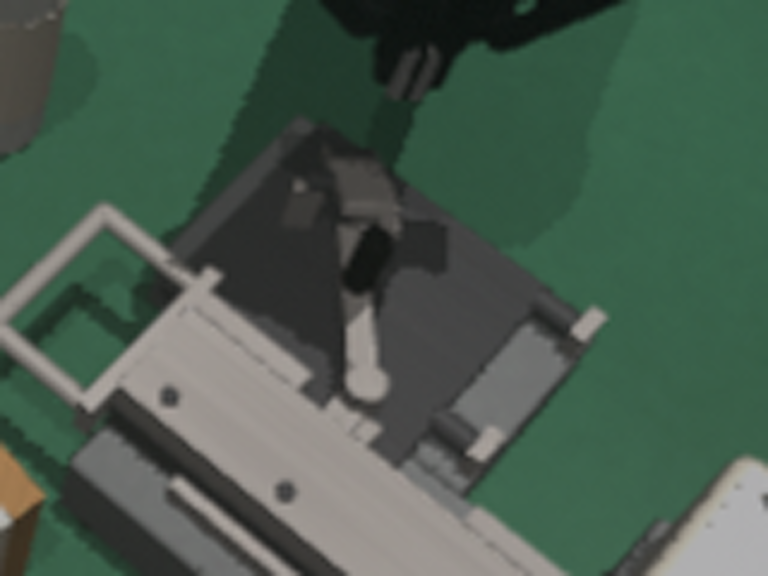

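View pics/t8.png

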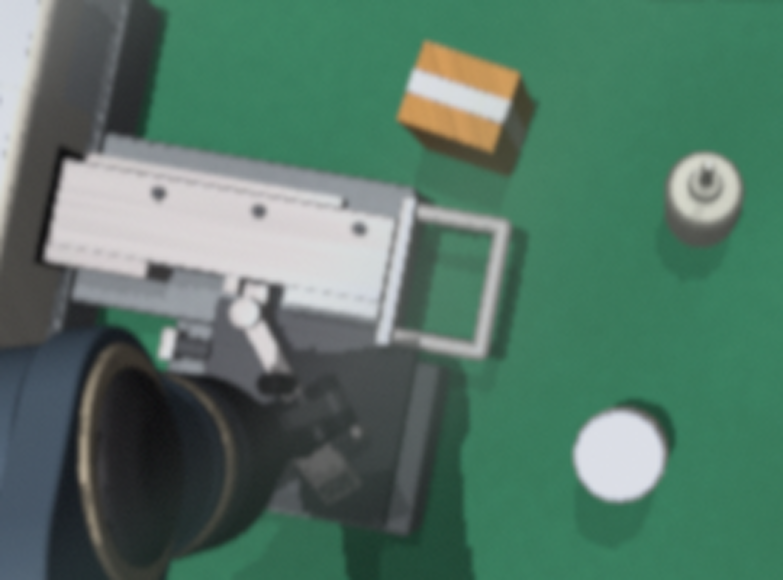

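Run:
```python
from h import *
for n in ("top0","t2","t8"):
    f=load(n);g=f["image"].max(2)[265:280,172:196].astype(int);H=cloud(f)[265:280,172:196,2]
    m=(H>.115)&(H<.145); v,u=np.nonzero(m); print(n,m.sum(),u.mean()+172,v.mean()+265,u.min()+172,u.max()+172, np.median(cloud(f)[265:280,172:196][m],0))
```

```text
top0 77 183.27272727272728 271.5584415584416 178 188 [0.53152765 0.06615483 0.13377597]
t2 81 183.4320987654321 271.51851851851853 178 189 [0.53154761 0.06599184 0.13338406]
t8 82 183.5 271.5243902439024 178 189 [0.53153766 0.06526186 0.13372974]
```

Run:
```python
from h import *
a=[]
for n in ("t2","t8"):
    f=load(n); a.append(cv2.resize(np.ascontiguousarray(f["image"][225:295,160:225,::-1]),None,fx=6,fy=6,interpolation=cv2.INTER_CUBIC))
cv2.imwrite("pics/cmp.png",np.hstack(a))
```

```text
(no output)
```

View pics/cmp.png

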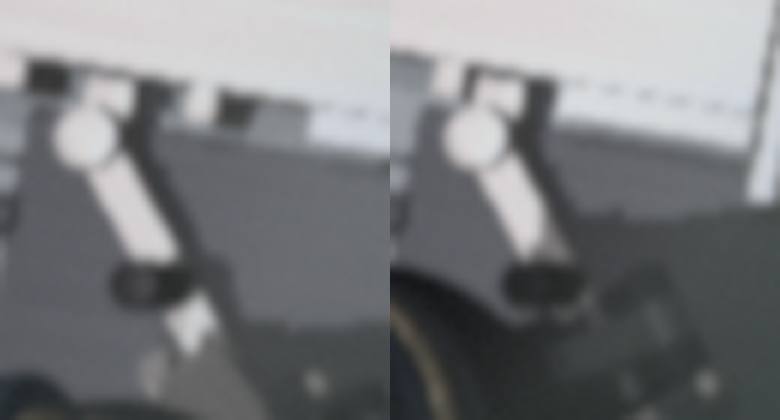

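The lever is back exactly at its shut position (knob within 0.1 px of the start) and the tongue sits in the working notch. Next is the catch.

Run:
```python
from h import *
from plant import robot
r=.075
robot.move_straight(p3(lev(0,r),.15),vel=.15,attitude=dn(yawl(0)))
robot.move_straight(p3(lev(0,r),.125),vel=.08)
F0=at()[2]
c=robot.move_straight(p3(lev(0,r),.095),vel=.02,contact_N=12)
t,p,F=at();print(c,t,p-np.array(p3(lev(0,r),0)),(F-F0).round(1))
robot.move_straight(p3(lev(0,r),.16),vel=.15)
robot.move_straight(p3(lev(0,.1),.24),vel=.2)
f=robot.grab_frame("scene");np.savez("s9.npz",**f);crop(f,360,220,520,340,4.8,"pics/s9.png")
f=robot.grab_frame("wrist");np.savez("w9.npz",**f);cv2.imwrite("pics/w9.png",f["image"][:,:,::-1])
print(at()[0])
```

```text
True 25.075 [0.00191921 0.00066492 0.10696515] [-2.1 -1.2  7.5]
26.2417
```

View pics/s9.png

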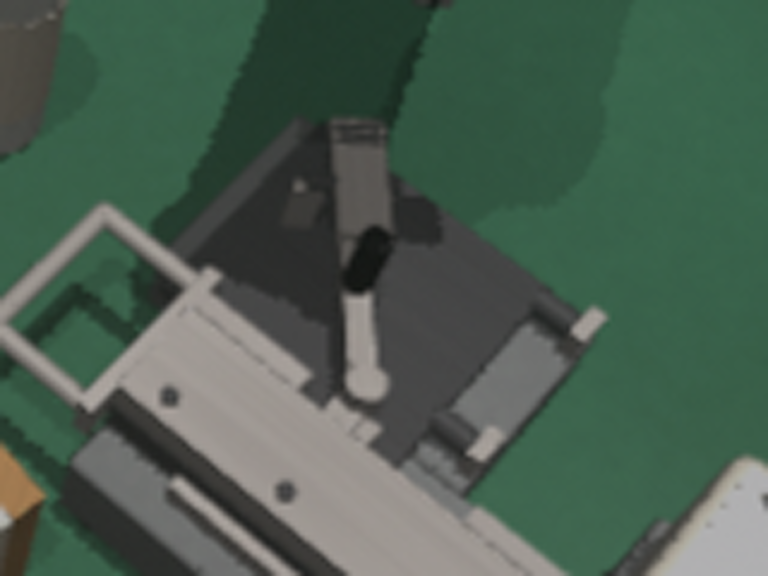

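The catch is down (pressed tip at 107 mm, as specified) and the rocker is level in the scene view. Now the proof pull, hooking the cross bar from inside the bow.

Run:
```python
from h import *
from plant import robot
robot.goto(p3(pw(-.105,0),.150),dn(np.radians(-11.5)))
robot.move_straight(p3(pw(-.105,0),.058),vel=.1)
robot.sleep(.2)
def meas(n=5):
    A=[]
    for _ in range(n):
        s=robot.sense();A.append(np.r_[s["wrist_force"][:2]@ex,wp(s["tcp_pos"])]);robot.sleep(.02)
    return np.mean(A,0)
b=meas(10);F0=b[0];print("base",b.round(4),at()[0])
x=-.105;xc=None
f=0
while x>-.135:
    x-=.0015 if xc is None and x>-.113 else .0005
    robot.move_straight(p3(pw(x,0),.058),vel=.012)
    m=meas(4);f=m[0]-F0
    print(round(at()[0],2),round(x,4),m[1].round(4),"F",round(f,1))
    if xc is None and f>1.2: xc=m[1]
    if f>9 or (xc is not None and xc-m[1]>.0055): break
```

```text
base [ 0.068  -0.1049 -0.0002] 29.2917
29.63 -0.1065 -0.1066 F 0.3
29.98 -0.108 -0.1081 F -0.1
30.32 -0.1095 -0.1096 F -0.1
30.66 -0.111 -0.1111 F 0.0
31.0 -0.1125 -0.1126 F 0.4
31.34 -0.114 -0.1141 F -0.3
31.66 -0.1145 -0.1145 F -0.3
31.98 -0.115 -0.115 F -0.2
32.29 -0.1155 -0.1155 F -0.3
32.61 -0.116 -0.116 F 0.3
32.92 -0.1165 -0.1165 F -0.6
33.24 -0.117 -0.117 F -0.3
33.56 -0.1175 -0.1175 F 0.1
33.88 -0.118 -0.1179 F 0.1
34.19 -0.1185 -0.118 F 1.8
34.51 -0.119 -0.1188 F 1.9
34.83 -0.1195 -0.1195 F 1.9
35.14 -0.12 -0.1195 F 3.7
35.46 -0.1205 -0.1196 F 4.8
35.77 -0.121 -0.1198 F 5.5
36.09 -0.1215 -0.12 F 6.1
36.41 -0.122 -0.1203 F 6.8
36.73 -0.1225 -0.1205 F 7.0
37.04 -0.123 -0.1208 F 7.5
37.36 -0.1235 -0.121 F 7.8
37.67 -0.124 -0.1212 F 8.2
37.99 -0.1245 -0.1215 F 8.6
38.31 -0.125 -0.1217 F 9.2
```

The force curve matches the lock: 1.5 mm of play at 2 N, breakaway at about 6 N, then roughly 2 N/mm. I'll continue to about 15 N, hold, then ease off.

Run:
```python
from h import *
from plant import robot
F0=.068
def meas(n=4):
    A=[]
    for _ in range(n):
        s=robot.sense();A.append(np.r_[s["wrist_force"][:2]@ex,wp(s["tcp_pos"])]);robot.sleep(.02)
    return np.mean(A,0)
x=-.125
while x>-.134:
    x-=.0005
    robot.move_straight(p3(pw(x,0),.058),vel=.012)
    m=meas();f=m[0]-F0
    print(round(at()[0],2),round(x,4),m[1].round(4),"F",round(f,1))
    if f>14.5 or m[1]<-.1242: break
for _ in range(4):
    robot.sleep(.25);m=meas(3);print("hold",m.round(4))
robot.move_straight(p3(pw(-.118,0),.058),vel=.01)
m=meas();print(round(at()[0],2),m.round(4))
robot.move_straight(p3(pw(-.106,0),.058),vel=.03)
m=meas();print(round(at()[0],2),m.round(4))
```

```text
38.62 -0.1255 -0.1219 F 9.3
38.94 -0.126 -0.1222 F 10.2
39.26 -0.1265 -0.1224 F 10.7
39.58 -0.127 -0.1227 F 11.0
39.89 -0.1275 -0.1229 F 11.7
40.21 -0.128 -0.1232 F 12.3
40.52 -0.1285 -0.1234 F 12.2
40.84 -0.129 -0.1237 F 12.9
41.16 -0.1295 -0.1239 F 12.8
41.48 -0.13 -0.1241 F 13.3
41.79 -0.1305 -0.1244 F 14.1
hold [13.7399 -0.1244  0.    ]
hold [ 1.40743e+01 -1.24400e-01  1.00000e-04]
hold [13.6721 -0.1244  0.    ]
hold [14.1045 -0.1244  0.    ]
44.46 [-0.2515 -0.1186 -0.    ]
45.08 [-0.3587 -0.1059  0.    ]
```

Run:
```python
from h import *
from plant import robot
robot.move_straight(p3(pw(-.106,0),.20),vel=.15)
robot.goto([0.35,-0.35,.35],dn(np.radians(-45)))
f=robot.grab_frame("top");np.savez("t10.npz",**f);crop(f,90,140,360,340,2.9,"pics/t10.png")
g=robot.grab_frame("scene");np.savez("s10.npz",**g);crop(g,330,180,500,320,4.4,"pics/s10.png")
print(at())
P=cloud(f)
H=P[...,2]
for n,(a,b,c,d) in dict(can=(285,278,322,316),oil=(318,190,347,226),carton=(226,150,275,202)).items():
    X=P[b:d,a:c].reshape(-1,3);X=X[(X[:,2]>.05)&(X[:,2]<.2)];t=np.percentile(X[:,2],97);Y=X[X[:,2]>(t-.01)]; print(n,np.median(Y,0).round(3))
m=(H[265:280,172:196]>.115)&(H[265:280,172:196]<.145);v,u=np.nonzero(m);print("knob",u.mean()+172,v.mean()+265)
# plate/handle positions vs t8 (home before pull) via crop correlation
o=load("t8")
for nm,fr in (("plate/handle",(212,205,275,270)),("lockplate screws",(195,260,245,320))):
    a,b,c,d=fr
    A=cv2.cvtColor(o["image"][b:d,a:c],cv2.COLOR_RGB2GRAY).astype(np.float32);B=cv2.cvtColor(f["image"][b:d,a:c],cv2.COLOR_RGB2GRAY).astype(np.float32)
    print(nm,cv2.phaseCorrelate(A,B))
o=load("top0");d=cv2.absdiff(o["image"],f["image"]);cv2.imwrite("pics/d10.png",d)
for q in ((90+320/2.9,140+462/2.9),(90+338/2.9,140+497/2.9),(90+297/2.9,140+421/2.9)): print("rocker z",px(o,*q)[2].round(4),px(f,*q)[2].round(4))
```

```text
(47.8667, array([ 0.3512325 , -0.3489054 ,  0.34964158]), array([-0.36104299, -0.88039467, -1.21501136]))
can [ 0.489 -0.126  0.165]
oil [ 0.639 -0.177  0.174]
carton [ 0.699 -0.034  0.095]
knob 183.20987654320987 271.61728395061726
plate/handle ((0.6890643257432636, 0.1433833018338646), 0.8411274045291874)
lockplate screws ((-0.1757009886020171, -0.03920496744818536), 0.5136272042592367)
rocker z 0.1059 0.1079
rocker z 0.1058 0.1058
rocker z 0.1043 0.1079
```

View pics/t10.png

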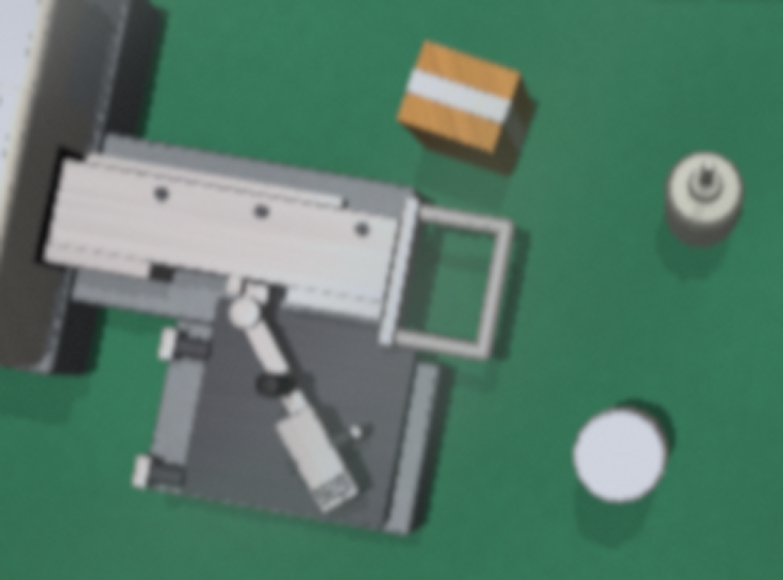

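View pics/s10.png

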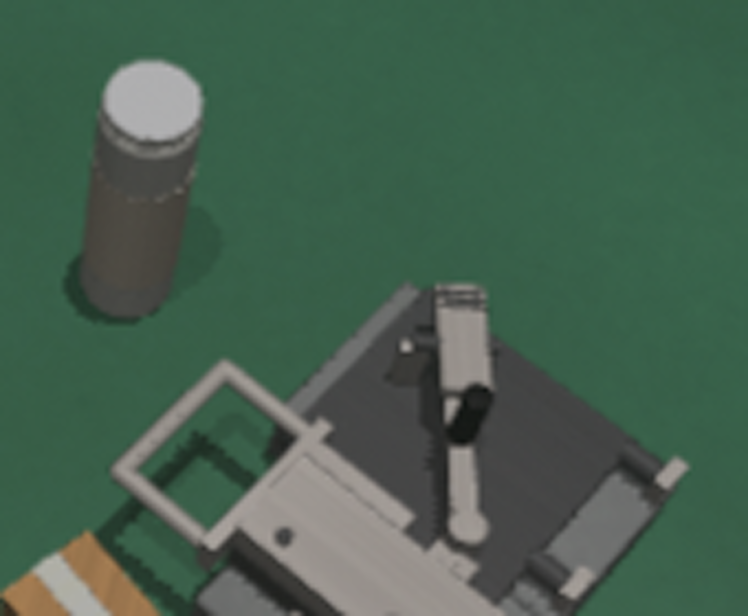

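All checks agree: the die has stayed about 1.2 mm out, within the notch play, the rocker is level, the knob is at its shut position and the bystanders haven't moved. Handing in.

Run:
```python
from plant import robot
print(robot.close_job())
```

```text
the job is handed in; nothing more can be done
None
```

The job is done and handed in at about 48 s of the 72 s allowed; no verdict was reported. I released the catch, swung the lever open and pushed the die about 43 mm home to its stop. Then I shut the lever, pressed the catch back down and pulled on the cross bar from inside the bow.

**Proof pull:** the force rose slowly to about 14 N at the wrist sensor, slightly under the 15 N asked for. I held it for a little over a second, then eased it off. The handle had moved about 4.9 mm past the play, which by the spring figures means about 15–16 N. The two readings differ by 1–2 N, and both are well under 20 N.

**Last checks (camera):**
- **Lever:** the knob was within 0.1 px of its starting shut position.
- **Catch:** the rocker looked level, and the tip pressing it down had stopped at 107 mm, as it should with the claw down.
- **Lock plate:** no visible shift from rest.
- **Die:** about 1.2 mm out, within the notch's 1.5 mm play and under the 4 mm limit.
- **Bystanders:** the oiler, can and carton measured the same as at the start. I did not measure the brush, but the arm never worked near it.
- **Robot:** clear of everything.

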